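Mount a model nozzle on the painting carrier and hold it tilted for spraying

TASK

Of the two grey model nozzles on the mat, slide the one whose hole goes over the carrier's pin all the way down onto it and let go of it, while the carrier stands in its wooden block. Then take the carrier by its wooden grip, draw it up out of the block, lean it over about halfway between upright and level (about 45 degrees, any direction) and finish still holding it there, quite still, with the grip more than 20 cm above the bench, the nozzle fully home on the pin and touched by nothing but the carrier. Leave the other nozzle, the bottle, the jar and the brush where they are.

Things in the scene. Friction and masses are not known exactly. Their poses are not given: they have to be found in the camera images.
- stand: fixed wooden block on the bench, 150 (x) x 70 (y) x 50 (high) mm, cannot move; origin at the centre of its underside, z up. A square socket 18 mm wide and 44 mm deep opens in its top at x = -28, y = 0 mm
- carrier: loose part carrier, 0.13 to 0.24 kg, plugged into the stand, x along the stand's x. Aluminium plate 145 x 34 x 8 mm (x -45 to +100) lying on the stand; origin in its underside, z up. Below the origin a square stem, 16 mm wide, 40 mm long, in the socket: draw it straight up over 40 mm. On the plate: wooden grip at x = 0, top 55 mm above the origin; steel pin at x = +75 mm, top 50 mm above
- grip (a point): middle of the carrier's wooden grip, a block 36 (x) x 20 (y) x 47 (high) mm; this point is 35 mm above the carrier's origin, 20 mm below the grip's top and 27 mm above the plate; axes as the carrier's. Pinch it across y, 20 mm
- pin_seat (a point): foot of the pin on its axis, at the plate's upper face, at x = +75, z = +8 mm of the carrier; axes as the carrier's. The pin is 10 mm in diameter and rises 42 mm along z, its last 8 mm tapering to 4 mm. A nozzle is fully home when its own origin lies here, within its play of 2.5 mm each way
- nozzle_wide: loose grey plastic nozzle, 30 g, that fits the pin: upright tube 34 mm outside diameter and 34 mm high with a 15 mm hole right through along z, and at its foot a flange 42 mm in diameter, 4 mm high; origin at the centre of its underside, z up
- nozzle_narrow: the same nozzle outside, 30 g, but its hole is only 7 mm and does not go over the pin; origin at the centre of its underside. To be left where it stands
- paint_bottle: loose paint bottle, reddish brown with a white cap, 36 mm diameter, 85 mm high, origin at the centre of its underside; bystander
- thinner_jar: loose closed glass jar with a steel lid, 52 mm diameter, 60 mm high, origin at the centre of its underside; bystander
- brush: loose flat paint brush with a wooden handle, lying on the bench along its own x axis, 170 mm long, origin on the bench beneath it; bystander
There are look-alikes about, which are no part of the job. What is shaped like the nozzle_wide but blue, purple or yellow is not meant.

How it is judged:
By the outcome, as a careful person would: the job done as asked, in the order asked, and still so for the second after the job is handed in, while the arm keeps its last pose, push and grip.
It also fails if it takes over 51 s, if anything falls off the work surface, if the arm or the gripper's body presses on something with over 40 N, if the wrist force passes 120 N, or if a joint passes its speed limit or range.

ROBOT

A 7-joint arm with a two-finger parallel gripper is mounted at the origin on the work surface. World frame = base frame: x ahead of the robot, y to its left, z up, the work surface at z = 0. Lengths are in m, angles in rad, forces in N, time in s.
With the tool pointing down it reaches from about 0.4 to 0.875 m from the base axis. Payload 19.3 kg.
Tool frame: the origin (TCP) lies between the finger pads, 19 mm behind the fingertips; this is the grasp point; z points along the fingers, y is the line along which they close (so a half turn about z gives the same grasp; the last joint's range is limited). The gripper opens to 85 mm and grips with 20 to 120 N. Pads are 22 mm wide; open, the fingers measure 114 mm over their backs; the gripper's body (76 mm by 85 mm) begins 54 mm behind the grasp point. The pads swing forward as they close: fully open they stand 13 mm farther back than shut.
Start: joints at [1.046, 0.521, -0.036, 1.599, 0.021, 1.021, -0.113], TCP at [0.275, -0.561, 0.25] pointing down, gripper open.
Joint ranges: [-2.91, 2.91], [-0.3, 2.13], [-1.5, 1.42], [0.17, 2.43], [-1.26, 4.41], [0.16, 1.93], [-2.52, 2.52]. Speed limits (rad/s): [1.89, 1.89, 2.39, 2.39, 3.01, 3.01, 3.01].

INTERFACE

Orientations are given as [roll, pitch, yaw] about the fixed x, y, z axes, in that order (R = Rz(yaw) Ry(pitch) Rx(roll)).
In Python, from workcell import bot gives the robot as it stands.
- The arm moves only by the tool carry_out, never from a script. Its argument "rows" is a list that holds one entry, the list of rows, each a list of 4 numbers: the shift along the tool's x, y, z in m, then the turn about the tool's z in degrees. In form: [[[x, y, z, twist], ...]]. A call has 1 to 12 rows; each row is the pose to reach, as a shift and turn from the pose commanded when the call began, along the tool's axes at that moment; what a row does not reach only later rows make up. A row lasts 1/12 s, in which the tool goes at most 41.7 mm and 7.16 degrees, less where a joint would pass 70% of its speed; a pose out of reach is approached as far as the arm can. A call with a gripper value outside its range is refused whole. "grip" is the finger opening in m, from 0 to 0.0854, set as the call begins (left out, the last holds). The fingers move at their own pace and stop on an object; "grip_force" is the grip in N (left out, the last holds). Time passes only in rows, so rows that repeat a pose let the fingers close. It gives the time, the measured TCP pose, the force, the opening and the grip force at its end, in the units of the state.
- bot.observe(): the state, without advancing time (a new reading comes with each control period).
- bot.grab_frame(name): name is "scene" or "top" or "wrist"; returns a dict with "pixels" (384x512x3 uint8, red, green, blue), "K" (3x3 intrinsics, pixels), "pose" (4x4, takes a point from camera to world coordinates). Camera axes: x right, y down, z forward; pixel columns grow to the right and rows downward; lengths in m; the calibration is good to about 2 mm. A picture is of the moment at which its call begins. There is no depth.
- bot.job_done(): hands the job in; it is judged then, once.
Trained networks look in a picture, given as the dict that the camera call returned (one of the last four; its "shot" number tells which), for a name from the list of things; names that differ only in an ending like _2 or _b are one class to them, and where a whole thing is asked for, a point or a joint stands for the part that bears it (a point fixed in the world has none). Each returns a list of dicts, best first, with "conf" (0 to 1); they miss things now and then, are a little off and sometimes report something else, mostly with a low value. They report only what shows in the picture. A call takes as long as a camera call. They do not tell look-alikes from the thing itself.
- bot.look_for(picture, label): "position" ([column, row] in pixels, amid what is visible of it).
- bot.regions_of(picture, label): "region" (384x512 bool, what is visible of it) and "position" ([column, row] in pixels, amid what is visible of it).
- bot.spot_point(picture, label): "position" ([column, row] in pixels: a listed point, or the origin of a listed thing).
The state is a dict: "clock": time; "qpos": joint angles; "qd": joint speeds; "joint_efforts": joint torques, N m; "position": TCP position; "tool_rot": TCP orientation; "force": force on the tool from outside, world axes, zero at the start; "moment": the same for the moment, N m; "grip_width": finger opening in m; "finger_force": force on a finger pad.
Only numpy, scipy, OpenCV 4.12 (cv2) and the standard library are available. Lean on these libraries where they do the work, as an engineer would, in place of code of your own. Each camera call takes 0.05 s, during which the arm holds its last target. There are 200 camera calls.

## Working session

There is one attempt and no reset: what is moved stays moved. The work goes in short steps, Python scripts to look and compute and a tool call to move; the robot and the scene stay as the last step left them, time stands still between calls to the robot, and variables do not carry over. Pictures are saved under pics/ and viewed, at most 10 in all, crops included, and the job is handed in when it is done.

Besides the shell and the picture viewer there is one more tool, called by a JSON object that holds its "api" and its "payload", one argument or row to a line. carry_out: Moves the arm, as the interface text tells. Its arguments: {"type":"object","properties":{"rows":{"type":"array","items":{"type":"array","items":{"type":"array","items":{"type":"number"}}}},"grip":{"type":"number"},"grip_force":{"type":"number"}},"required":["rows"]}

```bash
mkdir -p pics; cat > h.py <<'E'
import numpy as np, cv2
from workcell import bot
from scipy.spatial.transform import Rotation as Ro
def save(p,n,box=None,s=1):
    im=p["pixels"][:,:,::-1]
    if box: im=im[box[1]:box[3],box[0]:box[2]]
    cv2.imwrite("pics/"+n,cv2.resize(im,None,fx=s,fy=s,interpolation=cv2.INTER_CUBIC))
def ray(p,uv):
    K,T=np.array(p["K"]),np.array(p["pose"])
    return T[:3,3],T[:3,:3]@np.linalg.solve(K,[uv[0],uv[1],1])
def at(p,uv,z):
    o,d=ray(p,uv); return o+d*(z-o[2])/d[2]
def proj(p,X):
    T=np.array(p["pose"]);c=np.array(p["K"])@(T[:3,:3].T@(np.array(X)-T[:3,3]));return c[:2]/c[2]
def tri(a,ua,b,ub):
    A=np.zeros((3,3));v=np.zeros(3)
    for p,u in((a,ua),(b,ub)):
        o,d=ray(p,u);d=d/np.linalg.norm(d);M=np.eye(3)-np.outer(d,d);A+=M;v+=M@o
    return np.linalg.solve(A,v)
E
python3 - <<'E'
from h import *
t=bot.grab_frame("top");s=bot.grab_frame("scene")
save(t,"top1.png",s=1.55);save(s,"scene1.png",s=1.55)
o=bot.observe();print(o["clock"],o["position"],o["tool_rot"],o["grip_width"])
for n in["nozzle_wide","nozzle_narrow","paint_bottle","thinner_jar","brush","stand","carrier","grip","pin_seat"]:
  for nm,p in(("top",t),("scene",s)):
    print(n,nm,[(np.round(r["position"]).astype(int).tolist(),round(r["conf"],2), np.round(at(p,r["position"],.0),3)[:2].tolist()) for r in bot.spot_point(p,n)[:6]])
E
```

```text
0.1 [ 0.27438914 -0.56123468  0.24949783] [-3.14059523e+00  7.35921583e-05  4.54798485e-01] 0.08531364714639599
nozzle_wide top [([204, 228], 0.76, [0.467, 0.188]), ([164, 232], 0.66, [0.456, 0.291]), ([158, 189], 0.57, [0.568, 0.313]), ([138, 215], 0.51, [0.497, 0.363])]
nozzle_wide scene [([354, 240], 0.87, [0.461, 0.266]), ([350, 282], 0.67, [0.555, 0.32]), ([382, 279], 0.63, [0.505, 0.364]), ([320, 221], 0.61, [0.468, 0.18])]
nozzle_narrow top [([238, 232], 0.59, [0.459, 0.099])]
nozzle_narrow scene [([294, 205], 0.74, [0.467, 0.105])]
paint_bottle top [([210, 132], 0.58, [0.724, 0.183])]
paint_bottle scene [([236, 295], 0.58, [0.728, 0.173])]
thinner_jar top [([160, 140], 0.97, [0.701, 0.317])]
thinner_jar scene [([303, 331], 0.66, [0.699, 0.317])]
brush top [([314, 133], 0.77, [0.729, -0.097])]
brush scene [([149, 221], 0.92, [0.726, -0.105])]
stand top [([339, 199], 0.66, [0.55, -0.164])]
stand scene [([187, 170], 0.76, [0.554, -0.172])]
carrier top [([336, 201], 0.66, [0.545, -0.155])]
carrier scene []
grip top [([341, 200], 0.78, [0.549, -0.167])]
grip scene [([196, 141], 0.67, [0.463, -0.24])]
pin_seat top [([360, 188], 0.97, [0.58, -0.218])]
pin_seat scene [([170, 147], 0.86, [0.529, -0.274])]
```

View pics/top1.png

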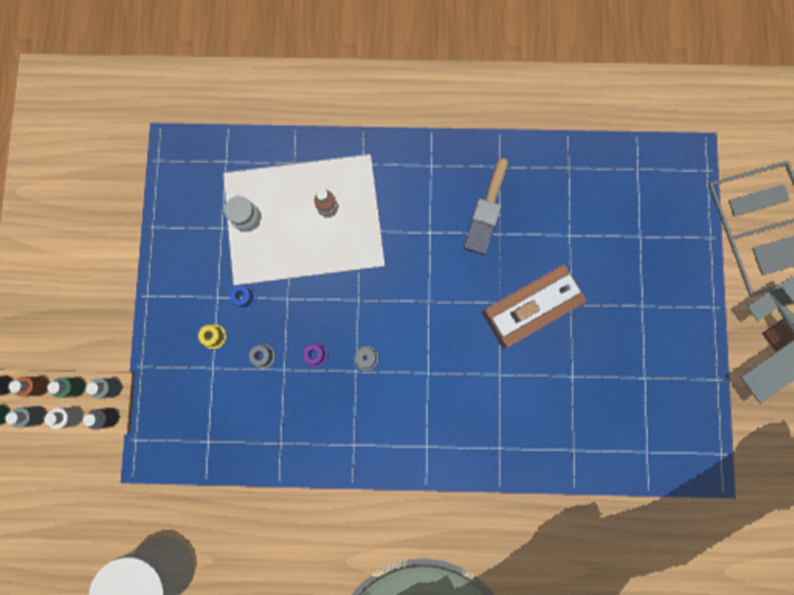

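View pics/scene1.png

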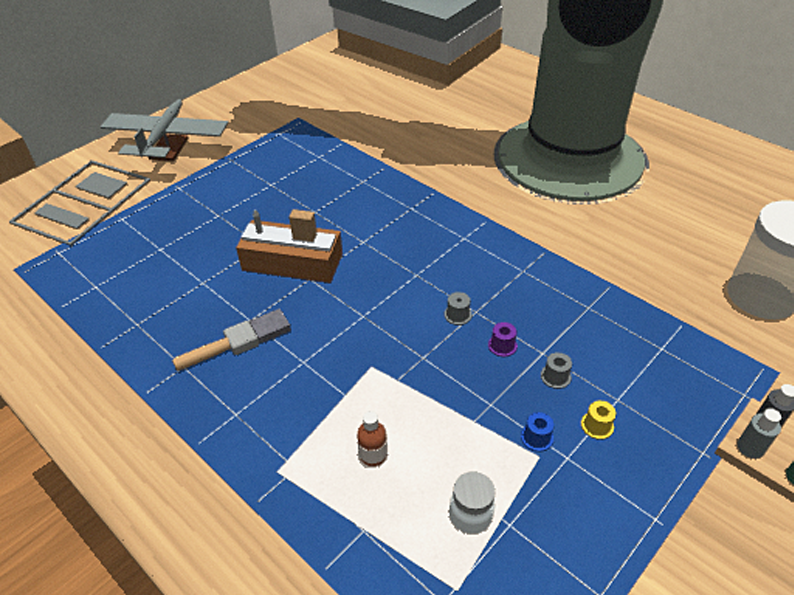

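Candidates (top image at 512x384): grey with wide hole (168,229), grey with narrow hole (236,230), purple (203,229), blue (156,191), yellow (137,217). I choose the grey one at (168,229) and check it in a close crop.

```bash
python3 - <<'E'
from h import *
t=bot.grab_frame("top");s=bot.grab_frame("scene")
a=cv2.resize(s["pixels"][180:260,270:390],(600,400));save(s,"crop1.png",(270,175,400,260),6)
for n in["nozzle_wide","nozzle_narrow"]:
  for nm,p in(("top",t),("scene",s)):
    for r in bot.regions_of(p,n)[:6]:
      c=p["pixels"][r["region"]].mean(0);v,u=np.nonzero(r["region"])
      print(n,nm,round(r["conf"],2),c.round(),[u.mean().round(1),v.mean().round(1)],at(p,(u.mean(),v.mean()),.019).round(3))
for z,uv in((.105,(338.7,201.3)),(.1,(364.5,186.5))):print(at(t,uv,z).round(3))
print(tri(t,(338.7,201.3),s,(303/1.55,213/1.55)),tri(t,(364.5,186.5),s,(256/1.55,212/1.55)))
E
```

```text
nozzle_wide top 0.73 [161. 151.  80.] [np.float64(137.0), np.float64(216.6)] [0.492 0.359 0.019]
nozzle_wide top 0.62 [101. 110. 121.] [np.float64(169.0), np.float64(229.9)] [0.46  0.275 0.019]
nozzle_wide top 0.61 [ 59.  86. 154.] [np.float64(156.3), np.float64(191.3)] [0.559 0.313 0.019]
nozzle_wide top 0.44 [ 98.  71. 141.] [np.float64(202.9), np.float64(229.0)] [0.464 0.188 0.019]
nozzle_wide scene 0.94 [169. 151.  49.] [np.float64(386.4), np.float64(271.1)] [0.497 0.363 0.019]
nozzle_wide scene 0.73 [ 82.  40. 108.] [np.float64(324.4), np.float64(218.9)] [0.47  0.191 0.019]
nozzle_wide scene 0.71 [ 31.  65. 139.] [np.float64(346.8), np.float64(278.4)] [0.564 0.316 0.019]
nozzle_wide scene 0.58 [88. 92. 91.] [np.float64(359.4), np.float64(239.1)] [0.466 0.279 0.019]
nozzle_narrow top 0.65 [116. 126. 136.] [np.float64(236.0), np.float64(230.9)] [0.461 0.103 0.019]
nozzle_narrow scene 0.5 [88. 92. 91.] [np.float64(295.4), np.float64(199.8)] [0.468 0.108 0.019]
nozzle_narrow scene 0.15 [140. 129. 117.] [np.float64(153.1), np.float64(218.3)] [ 0.722 -0.09   0.019]
[ 0.533 -0.143  0.105]
[ 0.57  -0.206  0.1  ]
[ 0.53377952 -0.14391458  0.10522336] [ 0.57279287 -0.20853425  0.09587469]
```

View pics/crop1.png

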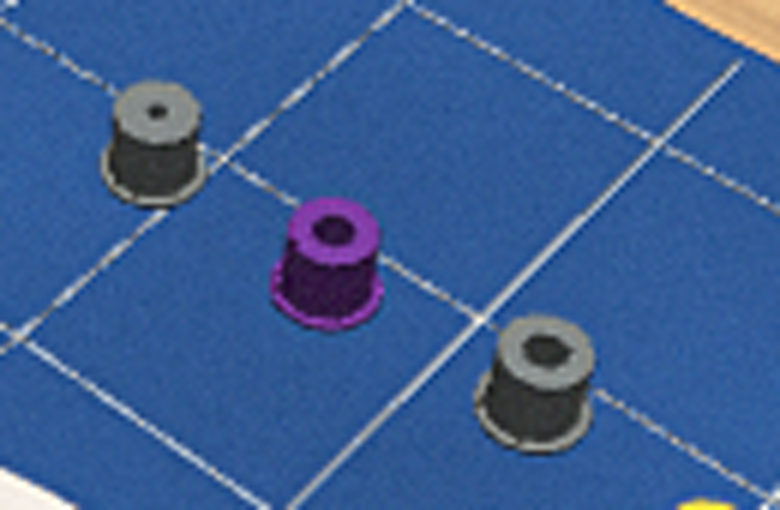

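The scene crop shows the narrow-hole grey at left, the purple one in the middle, and the wide-hole grey at right (scene pixel about (359,238)). The wide-hole one is at world ≈ (0.462, 0.276). Carrier yaw is about -59.5°, so I'll use tool yaw 120.5°.

{"api": "carry_out", "payload": {
  "rows": [
    [[0.03,-0.024,0,-7],[0.06,-0.048,0,-14],[0.09,-0.072,0,-21],[0.12,-0.096,0,-28],[0.15,-0.12,0,-35],[0.18,-0.144,0,-42],[0.21,-0.168,0,-49],[0.24,-0.192,0,-56],[0.27,-0.216,0,-63],[0.3,-0.24,0,-70],[0.33,-0.264,0,-77],[0.356,-0.283,0,-84]]
  ]
}}

```text
clock: 2.3
position: [0.4707, -0.1483, 0.2504]
tool_rot: [3.141, 0.0, 1.928]
force: [1.1, 0.1, -0.0]
grip_width: 0.0856
finger_force: 0.0
```

```bash
python3 - <<'E'
from h import *
w=bot.grab_frame("wrist");save(w,"w1.png");
for n in["grip","pin_seat","carrier"]:
  print(n,[(np.round(r["position"]).tolist(),round(r["conf"],2),at(w,r["position"],{"grip":.085,"pin_seat":.058,"carrier":.05}[n]).round(4)) for r in bot.spot_point(w,n)[:3]])
E
```

```text
grip [([311.0, 185.0], 0.72, array([ 0.5288, -0.1397,  0.085 ])), ([318.0, 195.0], 0.66, array([ 0.5389, -0.1464,  0.085 ]))]
pin_seat [([319.0, 256.0], 0.69, array([ 0.5751, -0.213 ,  0.058 ]))]
carrier [([308.0, 188.0], 0.7, array([ 0.537 , -0.1506,  0.05  ]))]
```

View pics/w1.png

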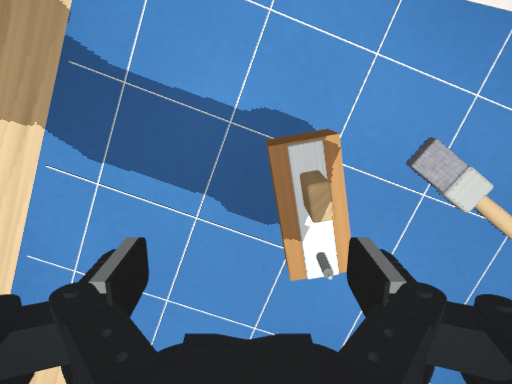

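{"api": "carry_out", "payload": {
  "rows": [
    [[0.034,0.012,0.01,-2],[0.07,0.024,0.02,-4],[0.105,0.036,0.03,-6],[0.14,0.048,0.04,-8],[0.175,0.06,0.05,-10],[0.21,0.072,0.06,-10],[0.245,0.084,0.07,-10],[0.28,0.096,0.08,-10],[0.315,0.108,0.09,-10],[0.35,0.12,0.09,-10],[0.385,0.132,0.09,-10],[0.401,0.137,0.09,-10]]
  ]
}}

```text
clock: 3.5
position: [0.4609, 0.2764, 0.16]
tool_rot: [3.141, -0.001, 2.096]
force: [-0.6, 0.0, 0.3]
grip_width: 0.0857
finger_force: 0.0
```

The wrist picture shows the carrier with its grip top at about (320,203), pin foot at (320,255) and pin top at (329,277). The tool is now over the nozzle, so I'll check it from near.

```bash
python3 - <<'E'
from h import *
w=bot.grab_frame("wrist");save(w,"w2.png");
for r in bot.regions_of(w,"nozzle_wide")[:5]:
  v,u=np.nonzero(r["region"]);print(round(r["conf"],2),w["pixels"][r["region"]].mean(0).round(),u.mean().round(1),v.mean().round(1),u.min(),u.max(),v.min(),v.max())
print([(r["position"],r["conf"],at(w,r["position"],0)) for r in bot.spot_point(w,"nozzle_wide")[:5]])
print([proj(w,[.462,.276,z]).round() for z in (0,.034)], bot.observe()["position"])
E
```

```text
0.93 [181. 168.  54.] 336.2 106.3 308 365 80 132
0.81 [65. 33. 85.] 203.3 262.6 181 227 236 290
0.7 [ 36.  76. 144.] 371.7 196.6 343 401 170 223
0.55 [74. 78. 79.] 248.9 176.5 225 272 151 203
[([333.4, 104.9], 0.95, array([0.49366406, 0.36221538, 0.        ])), ([367.1, 194.3], 0.93, array([0.56279191, 0.31304181, 0.        ])), ([207.6, 257.5], 0.83, array([0.46954662, 0.18757196, 0.        ])), ([247.3, 175.3], 0.71, array([0.4620487 , 0.27472789, 0.        ]))]
[array([248., 174.]), array([248., 184.])] [0.46130255 0.27304021 0.15974488]
```

View pics/w2.png

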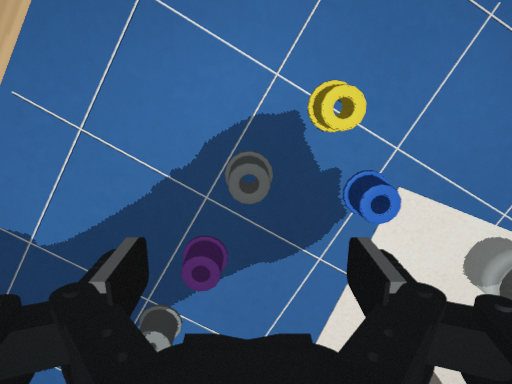

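The grey nozzle with the wide hole shows at (249,177), with its hole at (249,185), matching world (0.462, 0.2755). Descending and gripping.

{"api": "carry_out", "payload": {
  "rows": [
    [[0.001,0.001,0.025,0],[0.002,0.0015,0.055,0],[0.002,0.0015,0.085,0],[0.002,0.0015,0.11,0],[0.002,0.0015,0.125,0],[0.002,0.0015,0.133,0],[0.002,0.0015,0.133,0]]
  ]
}}

```text
clock: 4.23
position: [0.4614, 0.2735, 0.0258]
tool_rot: [-3.139, 0.001, 2.093]
force: [0.1, -0.5, -0.1]
grip_width: 0.0859
finger_force: 0.0
```

{"api": "carry_out", "payload": {
  "rows": [
    [[0,0,0,0],[0,0,0,0],[0,0,0,0],[0,0,0,0],[0,0,0,0],[0,0,0,0],[0,0,0,0],[0,0,0,0],[0,0,0,0],[0,0,0,0]]
  ],
  "grip": 0.02,
  "grip_force": 40
}}

```text
clock: 5.07
position: [0.462, 0.2754, 0.028]
tool_rot: [3.14, 0.0, 2.095]
force: [-1.9, -3.1, 13.3]
grip_width: 0.0328
finger_force: 38.5
```

{"api": "carry_out", "payload": {
  "rows": [
    [[0,0,-0.01,0],[0,0,-0.04,0],[0,0,-0.075,0],[0,0,-0.115,0],[-0.02,-0.005,-0.15,0],[-0.055,-0.014,-0.16,0],[-0.09,-0.024,-0.16,0],[-0.13,-0.034,-0.16,0],[-0.17,-0.0445,-0.16,0],[-0.21,-0.055,-0.16,0],[-0.25,-0.0654,-0.16,0],[-0.29,-0.0759,-0.16,0]]
  ]
}}

```text
clock: 6.07
position: [0.5411, -0.0158, 0.188]
tool_rot: [3.141, 0.0, 2.096]
force: [1.2, 0.8, 0.0]
grip_width: 0.0332
finger_force: 39.9
```

{"api": "carry_out", "payload": {
  "rows": [
    [[-0.04,-0.0105,0,0],[-0.08,-0.021,0,0],[-0.12,-0.0315,0,0],[-0.16,-0.042,0,0],[-0.2,-0.0525,0,0],[-0.235,-0.061,0,0],[-0.258,-0.067,0,0],[-0.264,-0.069,0,0],[-0.264,-0.069,0,0],[-0.264,-0.069,0,0]]
  ]
}}

```text
clock: 6.9
position: [0.6134, -0.2758, 0.1874]
tool_rot: [3.141, -0.001, 2.096]
force: [0.2, -0.1, 1.0]
grip_width: 0.033
finger_force: 39.9
```

```bash
python3 - <<'E'
from h import *
w=bot.grab_frame("wrist");save(w,"w3.png",s=1.5);
for n,z in(("grip",.085),("pin_seat",.058),("carrier",.05)):
  print(n,[(np.round(r["position"],1).tolist(),round(r["conf"],2),at(w,r["position"],z).round(4)) for r in bot.spot_point(w,n)[:3]])
print(proj(w,[.573,-.2085,.1]),proj(w,[.573,-.2085,.058]))
for i in range(3):
  o=bot.observe();print(o["clock"],o["position"],o["tool_rot"],o["grip_width"],o["force"])
import pickle;pickle.dump({k:w[k] for k in("pixels","K","pose")},open("w3.pkl","wb"))
E
```

```text
grip []
pin_seat [([247.9, 84.8], 0.75, array([ 0.5774, -0.2125,  0.058 ]))]
carrier []
[245.00220483  73.15059248] [245.41735702  76.65850949]
7.1 [ 0.613674   -0.2753602   0.18746011] [ 3.14131668e+00 -9.07920778e-05  2.09714906e+00] 0.03350048375348025 [ 0.43324933 -0.76958596 -1.07830837]
7.1 [ 0.613674   -0.2753602   0.18746011] [ 3.14131668e+00 -9.07920778e-05  2.09714906e+00] 0.03350048375348025 [ 0.43324933 -0.76958596 -1.07830837]
7.1 [ 0.613674   -0.2753602   0.18746011] [ 3.14131668e+00 -9.07920778e-05  2.09714906e+00] 0.03350048375348025 [ 0.43324933 -0.76958596 -1.07830837]
```

View pics/w3.png

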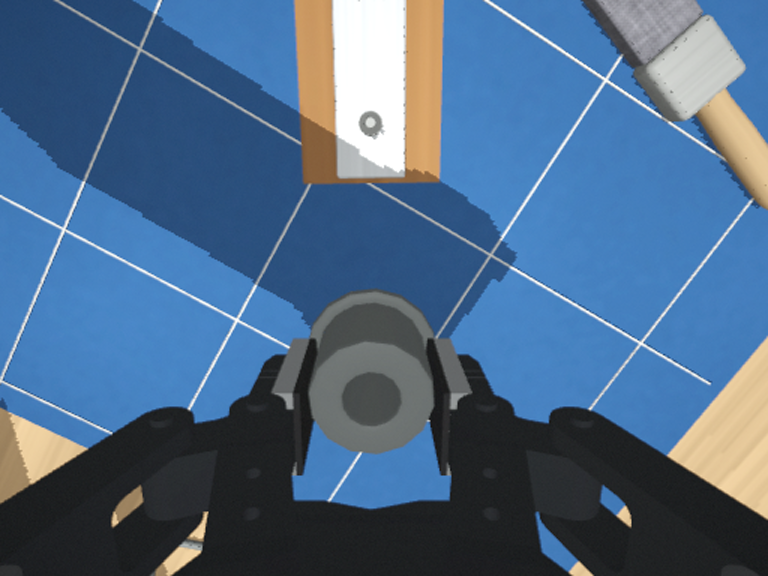

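The wrist picture shows the nozzle held upright, hole at (371,398) of the enlarged view (247.5,265.5). The pin top is at (371,123), or (247.3,82), and the stand runs straight along tool x. Now the distance between nozzle and pin.

```bash
python3 - <<'E'
from h import *
import pickle
w=pickle.load(open("w3.pkl","rb"))
a=at(w,(247.3,82),.1);b=at(w,(247.7,265.5),.195)
f=at(w,(247.5,82.5),.058)
R=Ro.from_euler("xyz",[np.pi,0,2.0955]).as_matrix()
print(a,f,b,"rel tool",R.T@(a-b),R.T@(a-np.array([.6138,-.2757,0])))
c1=at(w,(370.5/1.5,5/1.5),.058);c2=at(w,(371.5/1.5,175/1.5),.058);print(np.degrees(np.arctan2(*(c2-c1)[1::-1])))
T=np.array(w["pose"]);print(T[:3,3],T[:3,2])
E
```

```text
[ 0.57674105 -0.21220649  0.1       ] [ 0.57632285 -0.21123669  0.058     ] [ 0.61248182 -0.27354463  0.195     ] rel tool [ 0.07099104 -0.0002049   0.095     ] [ 0.0735168  -0.00026601 -0.1       ]
-59.57477258937883
[ 0.58035256 -0.21823279  0.31143228] [ 0.13195632 -0.22910079 -0.96441711]
```

{"api": "carry_out", "payload": {
  "rows": [
    [[0.025,0,0,0],[0.05,0,0,0],[0.065,0,0.01,0],[0.0715,0,0.03,0],[0.0715,0,0.045,0],[0.0715,0,0.055,0],[0.0715,0,0.06,0],[0.0715,0,0.064,0],[0.0715,0,0.067,0],[0.0715,0,0.07,0],[0.0715,0,0.07,0]]
  ]
}}

```text
clock: 8.02
position: [0.5778, -0.215, 0.1169]
tool_rot: [-3.142, -0.0, 2.095]
force: [0.3, 0.2, -0.3]
grip_width: 0.0336
finger_force: 39.9
```

```bash
python3 - <<'E'
from h import *
w=bot.grab_frame("wrist");s=bot.grab_frame("scene")
a=cv2.resize(w["pixels"],None,fx=.9,fy=.9);b=cv2.resize(s["pixels"][105:190,130:230],(400,340),interpolation=cv2.INTER_CUBIC)
im=np.zeros((346,800,3),np.uint8);im[:,:400]=a[:,30:430];im[:340,400:]=b;cv2.imwrite("pics/m1.png",im[:,:,::-1])
o=bot.observe();print(o["force"],o["moment"],o["position"])
E
```

```text
[ 0.2821899  -0.26734614 -1.25548613] [-0.00329481 -0.02367838  0.02383462] [ 0.57789823 -0.21499676  0.11728123]
```

View pics/m1.png

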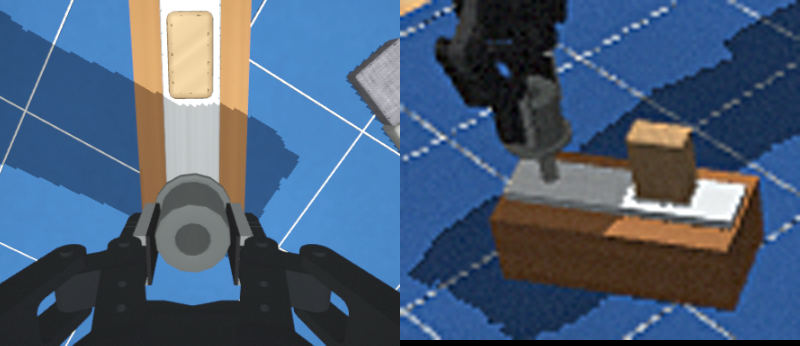

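No contact force with the foot about 10 mm below the pin top, and the scene view shows the pin entering the centre of the nozzle. Continuing down.

{"api": "carry_out", "payload": {
  "rows": [
    [[0,0,0.007,0],[0,0,0.014,0],[0,0,0.02,0],[0,0,0.025,0],[0,0,0.029,0],[0,0,0.031,0],[0,0,0.031,0]]
  ]
}}

```text
clock: 8.7
position: [0.5777, -0.2148, 0.0862]
tool_rot: [-3.141, -0.0, 2.095]
force: [-2.1, 0.2, 3.6]
grip_width: 0.0333
finger_force: 40.2
```

{"api": "carry_out", "payload": {
  "rows": [
    [[0,0,0,0],[0,0,0,0],[0,0,0,0],[0,0,0,0],[0,0,0,0],[0,0,0,0],[0,0,-0.02,0],[0,0,-0.05,0],[0,0,-0.08,0],[0,0,-0.1,0],[0,0,-0.11,0],[0,0,-0.11,0]]
  ],
  "grip": 0.08
}}

```text
clock: 9.7
position: [0.5786, -0.2152, 0.198]
tool_rot: [3.14, 0.002, 2.095]
force: [-0.0, 0.3, -0.5]
grip_width: 0.0797
finger_force: 0.0
```

```bash
python3 - <<'E'
from h import *
w=bot.grab_frame("wrist");s=bot.grab_frame("scene");t=bot.grab_frame("top")
a=cv2.resize(w["pixels"],None,fx=.9,fy=.9);b=cv2.resize(s["pixels"][105:190,130:230],(400,340),interpolation=cv2.INTER_CUBIC)
im=np.zeros((346,800,3),np.uint8);im[:,:400]=a[:,30:430];im[:340,400:]=b;cv2.imwrite("pics/m2.png",im[:,:,::-1])
for r in bot.spot_point(w,"grip"): print(r["position"],r["conf"],at(w,r["position"],.085))
o=bot.observe();print(o["clock"],o["position"],o["tool_rot"])
import pickle;pickle.dump({k:w[k] for k in("pixels","K","pose")},open("w4.pkl","wb"))
E
```

```text
[246.0, 74.8] 0.7 [ 0.53877063 -0.1475206   0.085     ]
9.9 [ 0.57718212 -0.21476851  0.19455037] [-3.14036982e+00 -1.50966787e-03  2.09546143e+00]
```

View pics/m2.png

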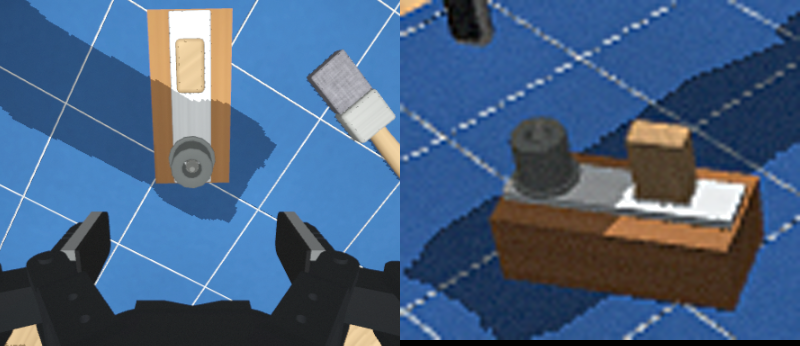

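The nozzle sits fully down on the plate with the pin showing inside its hole (picture about (190,168) left, (545,160) right). Next I take the grip, about 10 mm above its middle so that the carrier hangs near 45° if it pivots.

{"api": "carry_out", "payload": {
  "rows": [
    [[0.03,0,0,0],[0.06,0,0.01,0],[0.0755,0,0.04,0],[0.0755,0,0.07,0],[0.0755,0,0.09,0],[0.0755,0,0.101,0],[0.0755,0,0.101,0],[0.0755,0,0.101,0]]
  ]
}}

```text
clock: 10.57
position: [0.5399, -0.1494, 0.0948]
tool_rot: [-3.141, -0.001, 2.095]
force: [-0.1, -1.8, 0.4]
grip_width: 0.0802
finger_force: 0.0
```

{"api": "carry_out", "payload": {
  "rows": [
    [[0,0,0,0],[0,0,0,0],[0,0,0,0],[0,0,0,0],[0,0,0,0],[0,0,0,0],[0,0,0,0],[0,0,0,0],[0,0,0,0],[0,0,0,0],[0,0,0,0],[0,0,0,0]]
  ],
  "grip": 0.008,
  "grip_force": 80
}}

```text
clock: 11.57
position: [0.5401, -0.1497, 0.0956]
tool_rot: [3.141, 0.001, 2.095]
force: [-2.3, -1.1, 9.0]
grip_width: 0.0186
finger_force: 78.7
```

{"api": "carry_out", "payload": {
  "rows": [
    [[0,0,-0.005,0],[0,0,-0.012,0],[0,0,-0.02,0],[0,0,-0.03,0],[0,0,-0.04,0],[0,0,-0.05,0],[0,0,-0.065,0],[0,0,-0.085,0],[0,0,-0.105,0],[0,0,-0.115,0],[0,0,-0.115,0],[0,0,-0.115,0]]
  ]
}}

```text
clock: 12.57
position: [0.5399, -0.1497, 0.2101]
tool_rot: [3.141, 0.001, 2.095]
force: [-0.7, -0.5, -2.1]
grip_width: 0.019
finger_force: 78.5
```

```bash
python3 - <<'E'
from h import *
w=bot.grab_frame("wrist");s=bot.grab_frame("scene")
a=cv2.resize(w["pixels"],None,fx=.9,fy=.9);b=cv2.resize(s["pixels"][60:180,110:230],(400,340),interpolation=cv2.INTER_CUBIC)
im=np.zeros((346,800,3),np.uint8);im[:,:400]=a[:,30:430];im[:340,400:]=b;cv2.imwrite("pics/m3.png",im[:,:,::-1])
o=bot.observe();print(o["clock"],o["position"],o["force"],o["moment"],o["finger_force"],o["grip_width"])
E
```

```text
12.6667 [ 0.53941143 -0.1495263   0.20901049] [-0.47329876  0.23723243 -1.81614036] [ 0.06983661  0.09969114 -0.02276775] 78.47019553184509 0.018736742217327216
```

View pics/m3.png

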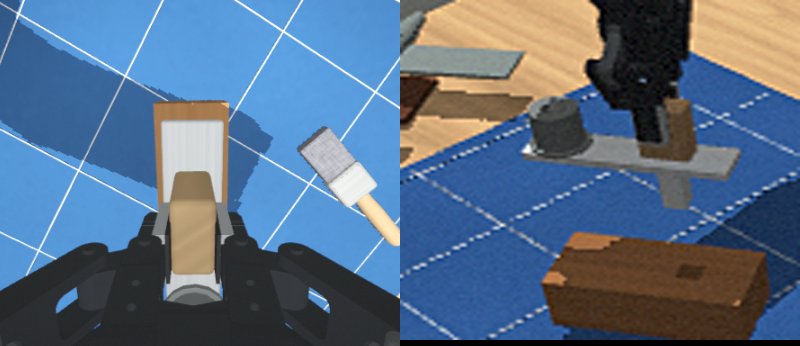

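The carrier is out and upright with the nozzle home, held 2 N heavy. The tool can't tilt, so the carrier has to pivot between the pads. I'll go beside the stand, low enough that the bench stops the plate's end at about 45°, then loosen the grip to 20 N.

{"api": "carry_out", "payload": {
  "rows": [
    [[0,-0.02,0,0],[0,-0.05,0,0],[0,-0.08,0,0],[0,-0.11,0,0],[0,-0.13,0.01,0],[0,-0.13,0.03,0],[0,-0.13,0.06,0],[0,-0.13,0.085,0],[0,-0.13,0.1,0],[0,-0.13,0.107,0],[0,-0.13,0.107,0]]
  ]
}}

```text
clock: 13.58
position: [0.4266, -0.214, 0.1013]
tool_rot: [-3.14, -0.003, 2.096]
force: [-0.1, -0.2, -2.1]
grip_width: 0.0187
finger_force: 78.5
```

{"api": "carry_out", "payload": {
  "rows": [
    [[0,0,0,0],[0,0,0,0],[0,0,0,0],[0,0,0,0],[0,0,0,0],[0,0,0,0]]
  ],
  "grip_force": 20
}}

```text
clock: 14.08
position: [0.4276, -0.2148, 0.1034]
tool_rot: [3.141, 0.001, 2.095]
force: [0.1, 0.6, -1.7]
grip_width: 0.0187
finger_force: 78.5
```

```bash
python3 - <<'E'
from h import *
s=bot.grab_frame("scene");w=bot.grab_frame("wrist")
a=cv2.resize(w["pixels"],None,fx=.9,fy=.9);b=cv2.resize(s["pixels"][60:180,130:250],(400,340),interpolation=cv2.INTER_CUBIC)
im=np.zeros((346,800,3),np.uint8);im[:,:400]=a[:,30:430];im[:340,400:]=b;cv2.imwrite("pics/m4.png",im[:,:,::-1])
o=bot.observe();print(o["clock"],o["position"],o["force"],o["moment"],o["finger_force"],o["grip_width"])
E
```

```text
14.1833 [ 0.42745194 -0.21475278  0.10316484] [ 0.04418057  0.20293925 -1.48845254] [ 0.01049112  0.03455695 -0.04418899] 78.53824496269226 0.01870018582672474
```

View pics/m4.png

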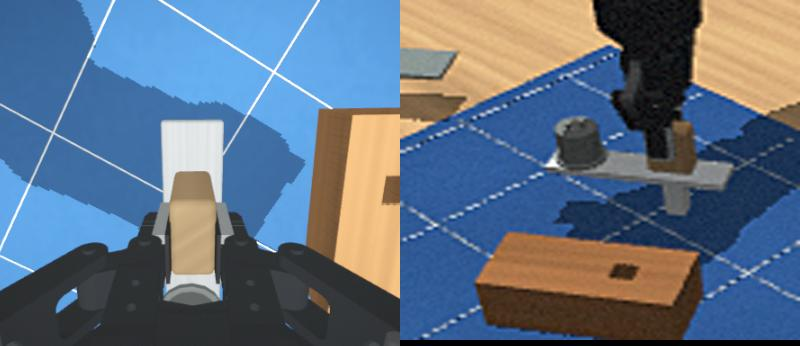

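The carrier is still level and the force stayed at 78 N, so I'll send the opening together with the force.

{"api": "carry_out", "payload": {
  "rows": [
    [[0,0,0,0],[0,0,0,0],[0,0,0,0],[0,0,0,0],[0,0,0,0],[0,0,0,0]]
  ],
  "grip": 0.01,
  "grip_force": 20
}}

```text
clock: 14.68
position: [0.4274, -0.2147, 0.103]
tool_rot: [-3.142, -0.0, 2.095]
force: [0.1, 0.8, -2.0]
grip_width: 0.0191
finger_force: 78.5
```

```bash
cat > st.py <<'E'
from h import *
import sys
s=bot.grab_frame("scene");w=bot.grab_frame("wrist")
a=cv2.resize(w["pixels"],None,fx=.9,fy=.9);b=cv2.resize(s["pixels"][60:180,130:250],(400,340),interpolation=cv2.INTER_CUBIC)
im=np.zeros((346,800,3),np.uint8);im[:,:400]=a[:,30:430];im[:340,400:]=b;cv2.imwrite("pics/"+sys.argv[1],im[:,:,::-1])
o=bot.observe();print(o["clock"],o["position"],o["force"],o["moment"],o["finger_force"],o["grip_width"])
# tilt: networks' grip and pin_seat pixels in scene
for n in("pin_seat","grip"): print(n,[(np.round(r["position"],1).tolist(),round(r["conf"],2)) for r in bot.spot_point(s,n)[:2]])
R=Ro.from_euler("xyz",o["tool_rot"]).as_matrix();c=np.array(o["position"])
# predicted scene pixels of pin_seat, nozzle top centre and plate ends for tilts (pin end down +)
for d in (0,20,35,45,55):
    q=Ro.from_euler("y",d,degrees=True).as_matrix();B=np.column_stack([-R[:,0],R[:,1]*-1*-1,-R[:,2]]);B[:,1]=np.cross(B[:,2],B[:,0])
    P=lambda x,z:proj(s,c+B@q@np.array([x,0,z-45e-3])).round(0).astype(int).tolist()
    print(d,"seat",P(.075,.008),"noztop",P(.075,.042),"end+",P(.1,.004),"end-",P(-.045,.004),"stem",P(0,-.04))
E
python3 st.py m5.png
```

```text
14.7833 [ 0.42741715 -0.21465047  0.10298376] [ 0.02300532 -0.51770792 -1.30487939] [ 0.02158796 -0.01816994  0.05296548] 78.53893518447876 0.018866689081537
pin_seat [([188.5, 114.3], 0.64)]
grip [([212.1, 107.1], 0.82)]
0 seat [183, 115] noztop [181, 105] end+ [174, 116] end- [227, 122] stem [212, 134]
20 seat [190, 123] noztop [185, 113] end+ [183, 126] end- [231, 117] stem [222, 133]
35 seat [197, 128] noztop [189, 119] end+ [192, 133] end- [232, 112] stem [229, 131]
45 seat [202, 131] noztop [193, 122] end+ [198, 136] end- [232, 109] stem [233, 129]
55 seat [207, 132] noztop [197, 125] end+ [204, 138] end- [231, 105] stem [236, 126]
```

{"api": "carry_out", "payload": {
  "rows": [
    [[0,0,0,0],[0,0,0,0],[0,0,0,0],[0,0,0,0]]
  ],
  "grip": 0.0192,
  "grip_force": 20
}}

```text
clock: 15.22
position: [0.4274, -0.2147, 0.103]
tool_rot: [-3.142, -0.0, 2.095]
force: [-0.5, -0.2, -1.6]
grip_width: 0.0189
finger_force: 40.2
```

```bash
python3 st.py m5.png|head -3
```

```text
15.3167 [ 0.42742895 -0.21465633  0.10299081] [ 0.60880323 -0.08643698 -1.14393736] [ 0.0157343  -0.01666024 -0.03818425] 40.245044231414795 0.01933437574995398
pin_seat [([188.7, 111.9], 0.89)]
grip [([214.5, 110.0], 0.58)]
```

{"api": "carry_out", "payload": {
  "rows": [
    [[0,0,0,0],[0,0,0,0],[0,0,0,0],[0,0,0,0]]
  ],
  "grip": 0.0194,
  "grip_force": 20
}}

```text
clock: 15.75
position: [0.4274, -0.2147, 0.103]
tool_rot: [-3.142, -0.0, 2.095]
force: [0.4, 0.4, -2.0]
grip_width: 0.0197
finger_force: 30.2
```

```bash
python3 st.py m5.png|head -3
```

```text
15.85 [ 0.42740359 -0.21469434  0.1030034 ] [ 0.27718246 -0.00457678 -1.78961081] [0.0051449  0.00218328 0.04823198] 30.217716693878174 0.019404782626586577
pin_seat [([185.3, 112.2], 0.8)]
grip [([213.1, 107.8], 0.58)]
```

{"api": "carry_out", "payload": {
  "rows": [
    [[0,0,0,0],[0,0,0,0],[0,0,0,0],[0,0,0,0]]
  ],
  "grip": 0.0197
}}

```text
clock: 16.28
position: [0.4274, -0.2147, 0.103]
tool_rot: [3.142, -0.0, 2.095]
force: [0.2, -0.4, -0.9]
grip_width: 0.0194
finger_force: 15.4
```

```bash
python3 st.py m5.png|head -3
```

```text
16.3833 [ 0.42739878 -0.21466808  0.1030052 ] [-0.23926086 -0.27068444 -1.78897949] [ 0.05282061  0.06923237 -0.03217748] 15.35562515258789 0.019777300847880572
pin_seat [([189.9, 113.5], 0.84), ([239.1, 293.6], 0.33)]
grip [([212.9, 110.4], 0.94)]
```

{"api": "carry_out", "payload": {
  "rows": [
    [[0,0,0,0],[0,0,0,0],[0,0,0,0],[0,0,0,0],[0,0,0,0],[0,0,0,0]]
  ],
  "grip": 0.0198
}}

```text
clock: 16.98
position: [0.4274, -0.2147, 0.103]
tool_rot: [-3.142, -0.0, 2.095]
force: [-1.2, -0.0, -0.6]
grip_width: 0.0197
finger_force: 10.1
```

```bash
python3 st.py m5.png|head -3; python3 - <<'E'
import cv2,numpy as np
a=cv2.imread("pics/m4.png");b=cv2.imread("pics/m5.png")
d=np.abs(a[:,400:].astype(int)-b[:,400:]).max(2);print((d>60).sum(), np.argwhere(d>60)[:5])
E
```

```text
17.0833 [ 0.42742782 -0.21467504  0.10299579] [ 0.92802443 -0.1794671  -2.13832922] [0.01643723 0.01608688 0.02580913] 10.136151015758514 0.019812778244066995
pin_seat [([186.6, 114.2], 0.81)]
grip [([211.5, 110.0], 0.94), ([188.0, 115.0], 0.74)]
37 [[  0 191]
 [  0 192]
 [  1 191]
 [ 20 195]
 [ 21 195]]
```

Still level at 10 N; next step is about 6 N.

{"api": "carry_out", "payload": {
  "rows": [
    [[0,0,0,0],[0,0,0,0],[0,0,0,0],[0,0,0,0],[0,0,0,0]]
  ],
  "grip": 0.01988
}}

```text
clock: 17.6
position: [0.4274, -0.2147, 0.103]
tool_rot: [3.142, -0.0, 2.095]
force: [-0.3, -0.4, -1.3]
grip_width: 0.0195
finger_force: 5.9
```

```bash
cat >df.py <<'E'
import cv2,numpy as np
a=cv2.imread("pics/m4.png");b=cv2.imread("pics/m5.png")
d=np.abs(a[:,400:].astype(int)-b[:,400:]).max(2);print("diff",(d>60).sum())
E
python3 st.py m5.png; python3 df.py
```

```text
17.7 [ 0.42741582 -0.21466742  0.10300228] [ 0.92149576  0.04792361 -1.86572856] [ 0.05247922  0.0437764  -0.00808099] 5.926439613103867 0.019872106073783515
pin_seat [([190.2, 115.2], 0.68)]
grip [([210.4, 106.5], 0.82)]
0 seat [183, 115] noztop [181, 105] end+ [174, 116] end- [227, 122] stem [212, 134]
20 seat [190, 123] noztop [185, 113] end+ [183, 126] end- [231, 117] stem [222, 133]
35 seat [197, 128] noztop [189, 119] end+ [192, 133] end- [232, 112] stem [229, 131]
45 seat [202, 131] noztop [193, 122] end+ [198, 136] end- [232, 109] stem [233, 129]
55 seat [207, 132] noztop [197, 125] end+ [204, 138] end- [231, 105] stem [236, 126]
diff 44
```

{"api": "carry_out", "payload": {
  "rows": [
    [[0,0,0,0],[0,0,0,0],[0,0,0,0],[0,0,0,0]]
  ],
  "grip": 0.01992
}}

```text
clock: 18.13
position: [0.4274, -0.2147, 0.103]
tool_rot: [3.142, -0.0, 2.095]
force: [0.1, 0.9, -1.0]
grip_width: 0.0201
finger_force: 3.8
```

```bash
python3 st.py m5.png|head -3; python3 df.py
```

```text
18.2333 [ 0.42742964 -0.21469989  0.10300168] [-0.19419986 -0.75327934 -1.8556753 ] [0.02133317 0.04254653 0.01252643] 3.84234756231308 0.01983186331290849
pin_seat [([188.3, 115.5], 0.81)]
grip [([214.6, 107.5], 0.67)]
diff 50
```

{"api": "carry_out", "payload": {
  "rows": [
    [[0,0,0,0],[0,0,0,0],[0,0,0,0]]
  ],
  "grip": 0.01994
}}

```text
clock: 18.58
position: [0.4274, -0.2147, 0.103]
tool_rot: [-3.142, -0.0, 2.095]
force: [0.6, -0.5, -1.7]
grip_width: 0.0199
finger_force: 2.6
```

```bash
python3 st.py m5.png|head -3; python3 df.py
```

```text
18.6833 [ 0.42742009 -0.21464753  0.10299496] [-0.0432745  -0.18196414 -1.37978333] [0.04950035 0.0791767  0.02381312] 2.5448375567793846 0.020073059849707132
pin_seat [([196.4, 120.1], 0.73)]
grip [([216.5, 123.4], 0.73), ([213.5, 111.6], 0.58)]
diff 6486
```

It's rotating now; a few more rows.

{"api": "carry_out", "payload": {
  "rows": [
    [[0,0,0,0],[0,0,0,0],[0,0,0,0]]
  ]
}}

```text
clock: 19.03
position: [0.4274, -0.2147, 0.103]
tool_rot: [3.142, -0.0, 2.095]
force: [-0.1, -0.7, -1.9]
grip_width: 0.0198
finger_force: 2.5
```

```bash
cp pics/m5.png pics/m4.png; python3 st.py m5.png|head -3; python3 df.py
```

```text
19.1333 [ 0.42743503 -0.21466537  0.10300224] [-0.055285   -0.0618294  -1.28101362] [0.02641402 0.03376538 0.02106012] 2.544189691543579 0.020012523193574834
pin_seat [([199.3, 124.5], 0.74)]
grip [([212.9, 108.1], 0.94)]
diff 2599
```

View pics/m5.png

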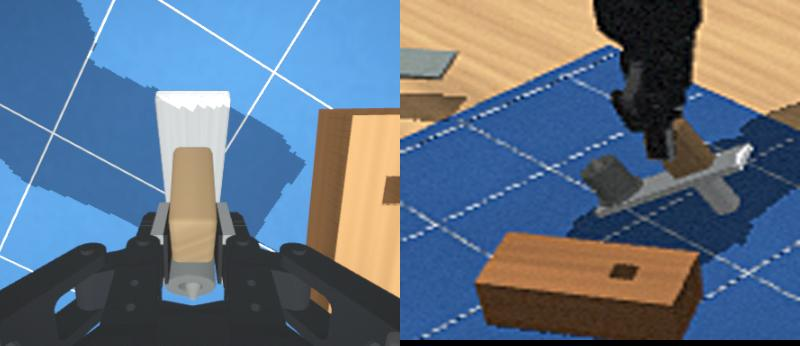

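It's at about 33° (plate ends at (600,213) and (750,150)), swinging slowly with the nozzle home. A little more.

{"api": "carry_out", "payload": {
  "rows": [
    [[0,0,0,0],[0,0,0,0],[0,0,0,0]]
  ]
}}

```text
clock: 19.48
position: [0.4275, -0.2147, 0.103]
tool_rot: [3.142, 0.0, 2.095]
force: [-0.3, 0.2, -2.4]
grip_width: 0.02
finger_force: 2.5
```

```bash
cat > tilt.py <<'E'
# fit tilt from the wrist-independent scene view: bright plate mask principal direction vs model
from h import *
s=bot.grab_frame("scene");o=bot.observe();c=np.array(o["position"])
R=Ro.from_euler("xyz",o["tool_rot"]).as_matrix();B=np.column_stack([-R[:,0],R[:,1],-R[:,2]]);B[:,1]=np.cross(B[:,2],B[:,0])
for l in("nozzle_wide","pin_seat","grip"):
  print(l,[(np.round(r["position"],1).tolist(),round(r["conf"],2)) for r in bot.look_for(s,l)[:7]])
for d in(30,35,40,45,50,55):
  q=Ro.from_euler("y",d,degrees=True).as_matrix()
  P=lambda x,z:proj(s,c+B@q@np.array([x,0,z-45e-3])).round(1).tolist()
  print(d,"nozmid",P(.075,.025),"end+",P(.1,.004),"end-",P(-.045,.004),"stem",P(0,-.04))
u,v=proj(s,c).astype(int);print(u,v)
b=cv2.resize(s["pixels"][v-60:v+60,u-70:u+70],(700,600),interpolation=cv2.INTER_CUBIC)
cv2.imwrite("pics/t.png",b[:,:,::-1]);print("crop origin",u-70,v-60,"x5",o["clock"],o["finger_force"],c)
E
cp pics/m5.png pics/m4.png; python3 st.py m5.png|head -3; python3 df.py; python3 tilt.py
```

```text
19.5833 [ 0.42742414 -0.2146878   0.1030084 ] [ 0.05685253  0.09322564 -2.05486377] [ 0.01439782 -0.02442472  0.03824879] 2.544962614774704 0.01998502349311495
pin_seat [([202.5, 125.7], 0.9)]
grip [([213.9, 106.8], 0.62)]
diff 0
nozzle_wide [([352.7, 279.1], 0.9), ([323.3, 215.1], 0.76), ([188.0, 160.7], 0.68), ([192.2, 122.8], 0.5)]
pin_seat [([295.7, 198.5], 0.24)]
grip [([219.5, 119.1], 0.83)]
30 nozmid [191.1, 121.9] end+ [188.6, 130.6] end- [231.8, 113.9] stem [226.9, 132.1]
35 nozmid [193.1, 123.5] end+ [191.6, 132.6] end- [232.0, 112.2] stem [229.1, 131.2]
40 nozmid [195.2, 125.0] end+ [194.6, 134.3] end- [232.0, 110.5] stem [231.1, 130.1]
45 nozmid [197.4, 126.4] end+ [197.8, 135.9] end- [231.9, 108.7] stem [233.0, 128.8]
50 nozmid [199.7, 127.6] end+ [201.0, 137.2] end- [231.6, 106.9] stem [234.8, 127.4]
55 nozmid [202.0, 128.7] end+ [204.3, 138.4] end- [231.1, 105.1] stem [236.3, 125.7]
208 106
crop origin 138 46 x5 19.7333 2.5448571145534515 [ 0.4273978  -0.21466237  0.10299606]
```

View pics/t.png

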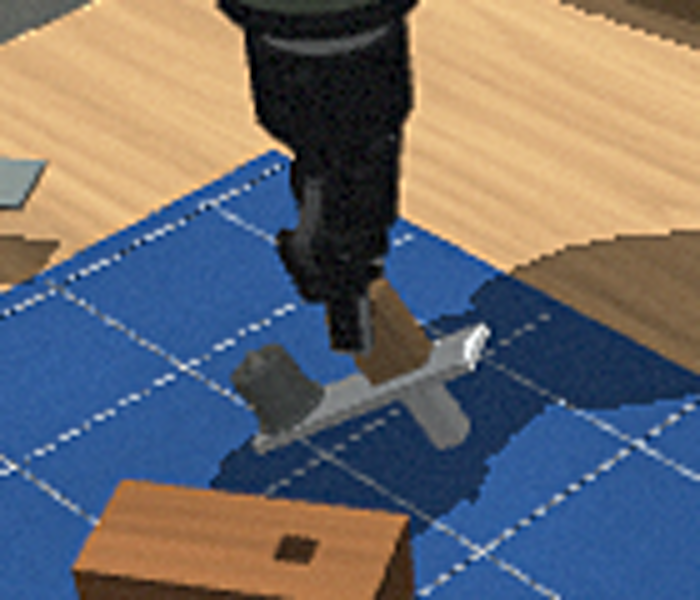

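It has come to rest near 33°, slipped down about 5 mm, with the end just above the bench. I'll raise 8 mm and loosen very slightly to let it swing further.

{"api": "carry_out", "payload": {
  "rows": [
    [[0,0,-0.003,0],[0,0,-0.006,0],[0,0,-0.008,0],[0,0,-0.008,0]]
  ],
  "grip": 0.01995
}}

```text
clock: 20.22
position: [0.4276, -0.2148, 0.1115]
tool_rot: [3.141, 0.001, 2.095]
force: [0.6, -0.3, -1.6]
grip_width: 0.0202
finger_force: 2.1
```

```bash
cat > t2.py <<'E'
# fit tilt and slip (along z) from bright/grey plate ends typed by hand: args u+ v+ u- v-
from h import *
import sys
from scipy.optimize import least_squares
m=np.array(list(map(float,sys.argv[1:])))
s=bot.grab_frame("scene");o=bot.observe();c=np.array(o["position"])
R=Ro.from_euler("xyz",o["tool_rot"]).as_matrix();B=np.column_stack([-R[:,0],R[:,1],-R[:,2]]);B[:,1]=np.cross(B[:,2],B[:,0])
def f(p):
  q=Ro.from_euler("y",p[0]).as_matrix();t=c+B@np.array([p[1],0,p[2]])
  return np.concatenate([proj(s,t+B@q@np.array([x,0,z-.045])) for x,z in((.1,.004),(-.045,.004),(0,-.04))])-m
r=least_squares(f,[.6,0,0],x_scale=[.1,.01,.01]);print("tilt",np.degrees(r.x[0]),"shift",r.x[1:],"res",r.fun.round(1))
E
python3 t2.py 189.6 135.0 233.6 115.0 229 133; cp pics/m5.png pics/m4.png; python3 st.py m5.png|head -3; python3 df.py
```

```text
tilt 32.80991956767718 shift [-0.00148621 -0.01512923] res [ 1.4 -1.2 -1.1  0.3 -0.2  0.7]
20.3667 [ 0.42738948 -0.21468933  0.1110169 ] [-0.15052081 -0.05595227 -1.88431934] [ 0.0438284   0.04243293 -0.00901421] 2.1008117124438286 0.020111632184702636
pin_seat [([197.9, 122.3], 0.61)]
grip [([214.7, 107.2], 0.74)]
diff 4014
```

I have viewed more pictures than allowed (12 against 10), so from here I measure by numbers only: fit tilt and slip to the network's regions.

```bash
cat > fit.py <<'E'
from h import *
from itertools import product
from scipy.optimize import minimize
o=bot.observe();c=np.array(o["position"])
R=Ro.from_euler("xyz",o["tool_rot"]).as_matrix();B=np.column_stack([-R[:,0],R[:,1],-R[:,2]]);B[:,1]=np.cross(B[:,2],B[:,0])
box=lambda x0,x1,y,z0,z1:np.array(list(product((x0,x1),(-y,y),(z0,z1))))
a=np.linspace(0,2*np.pi,24)
cyl=lambda r,z0,z1:np.array([[.075+r*np.cos(t),r*np.sin(t),z] for t in a for z in(z0,z1)])
car=[box(-.045,.1,.017,0,.008),box(-.008,.008,.008,-.04,0),box(-.018,.018,.01,.008,.055)]
noz=[cyl(.021,.008,.012),cyl(.017,.008,.042)]
def masks(p,th,dx,dz):
  q=Ro.from_euler("y",th,degrees=True).as_matrix();t=c+B@np.array([dx,0,dz]);out=[]
  for parts in(car,noz):
    m=np.zeros((384,512),np.uint8)
    for P in parts:
      u=np.array([proj(p,t+B@q@(x-[0,0,.045])) for x in P]);cv2.fillConvexPoly(m,cv2.convexHull((u*16).round().astype(np.int32)),1,shift=4)
    out.append(m>0)
  return out[0]|out[1],out[1]
def obs(p):
  pred=proj(p,c)
  C=[r for r in bot.regions_of(p,"carrier") if np.hypot(*(np.array(r["position"])-pred))<45]
  N=[r for r in bot.regions_of(p,"nozzle_wide") if np.hypot(*(np.array(r["position"])-pred))<45]
  if not C: return None
  return C[0]["region"]|(N[0]["region"] if N else False),(N[0]["region"] if N else None),C[0]["conf"],(N[0]["conf"] if N else 0)
iou=lambda x,y:(x&y).sum()/max(1,(x|y).sum())
for nm in("scene","top"):
  p=bot.grab_frame(nm);g=obs(p)
  if g is None: print(nm,"no carrier");continue
  best=[]
  for th in range(-10,81,5):
    f=lambda d:-iou(masks(p,th,*d)[0],g[0])
    r=minimize(f,[0,-.006],method="Nelder-Mead",options=dict(initial_simplex=[[0,0],[.006,-.003],[0,-.01]],maxfev=40))
    best.append((-r.fun,th,r.x.round(4).tolist()))
  print(nm,"conf",g[2:],"area",g[0].sum(),[(round(i,3),t,x) for i,t,x in sorted(best)[::-1][:5]])
print(o["clock"],o["position"],o["force"],o["finger_force"])
E
python3 fit.py
```

```text
scene conf (0.66, 0.68) area 844 [(np.float64(0.815), 30, [-0.0038, -0.0034]), (np.float64(0.751), 35, [-0.0013, -0.0026]), (np.float64(0.738), 25, [-0.0098, -0.0044]), (np.float64(0.662), 20, [-0.0136, -0.0075]), (np.float64(0.632), 40, [0.0007, -0.002])]
top conf (0.65, 0) area 346 [(np.float64(0.572), 75, [-0.0162, 0.0021]), (np.float64(0.558), 80, [-0.0193, -0.0046]), (np.float64(0.554), 70, [-0.012, -0.0081]), (np.float64(0.53), 65, [-0.0094, -0.0081]), (np.float64(0.505), 60, [-0.0099, -0.0084])]
20.4667 [ 0.42738066 -0.21468003  0.11094646] [-0.6258953   0.637476   -1.42137145] 2.101745344698429
```

The fit says about 31° with roughly 3 mm slip, probably close to its hanging balance. To go further I'll tighten, bring the stem's tip over the stand's top beyond its end, loosen moderately, and press down about 10 mm so the stem tip turns the carrier to 45°.

{"api": "carry_out", "payload": {
  "rows": [
    [[0,0,0,0],[0,0,0,0],[0,0,0,0],[0,0,0,0],[0,0,-0.005,0],[0,0,-0.02,0],[0,0,-0.04,0],[0,0,-0.06,0],[0,0,-0.075,0],[0,0,-0.084,0],[0,0,-0.089,0],[0,0,-0.089,0]]
  ],
  "grip": 0.0185,
  "grip_force": 80
}}

```text
clock: 21.77
position: [0.4276, -0.2149, 0.2007]
tool_rot: [3.141, 0.001, 2.095]
force: [0.6, 0.1, -2.3]
grip_width: 0.0193
finger_force: 38.7
```

{"api": "carry_out", "payload": {
  "rows": [
    [[-0.005,0.005,0,0],[-0.018,0.018,0,0],[-0.035,0.037,0,0],[-0.055,0.058,0,0],[-0.075,0.08,0,0],[-0.095,0.1,0,0],[-0.11,0.117,0,0],[-0.12,0.126,0,0],[-0.123,0.13,0,0],[-0.123,0.13,0,0]]
  ]
}}

```text
clock: 22.6
position: [0.6021, -0.2555, 0.1983]
tool_rot: [-3.141, -0.002, 2.096]
force: [-0.1, 0.5, -1.4]
grip_width: 0.0195
finger_force: 38.8
```

```bash
python3 fit.py
```

```text
scene conf (0.62, 0.6) area 906 [(np.float64(0.729), 30, [-0.0029, -0.006]), (np.float64(0.704), 35, [-0.0, -0.0018]), (np.float64(0.662), 25, [-0.0069, -0.0065]), (np.float64(0.6), 40, [0.004, -0.0021]), (np.float64(0.589), 20, [-0.0146, -0.0043])]
top conf (0.65, 0) area 468 [(np.float64(0.813), 45, [0.0795, -0.2864]), (np.float64(0.81), 50, [0.0589, -0.2108]), (np.float64(0.778), 35, [0.1305, -0.4409]), (np.float64(0.739), 80, [-0.0045, -0.0128]), (np.float64(0.728), 75, [-0.0053, -0.009])]
22.6 [ 0.60208005 -0.25553945  0.19833564] [-0.10725207  0.54799902 -1.44435652] 38.78540575504303
```

{"api": "carry_out", "payload": {
  "rows": [
    [[0,0,0.01,0],[0,0,0.025,0],[0,0,0.04,0],[0,0,0.05,0],[0,0,0.056,0],[0,0,0.06,0],[0,0,0.06,0]]
  ]
}}

```text
clock: 23.48
position: [0.6013, -0.2559, 0.1394]
tool_rot: [-3.141, -0.001, 2.095]
force: [-0.5, 0.4, -1.6]
grip_width: 0.0193
finger_force: 38.8
```

{"api": "carry_out", "payload": {
  "rows": [
    [[0,0,0,0],[0,0,0,0],[0,0,0,0]]
  ],
  "grip": 0.0198
}}

```text
clock: 23.73
position: [0.6018, -0.2561, 0.1406]
tool_rot: [3.141, 0.001, 2.095]
force: [0.3, -0.1, -1.5]
grip_width: 0.0202
finger_force: 9.1
```

{"api": "carry_out", "payload": {
  "rows": [
    [[0,0,0.004,0],[0,0,0.008,0],[0,0,0.011,0],[0,0,0.014,0],[0,0,0.016,0],[0,0,0.016,0]]
  ]
}}

```text
clock: 24.23
position: [0.6026, -0.2575, 0.1248]
tool_rot: [3.14, 0.003, 2.094]
force: [2.3, -3.7, 8.3]
grip_width: 0.0197
finger_force: 11.7
```

```bash
sed -i 's/("scene","top")/("scene",)/; s/81,5)/71,4)/' fit.py; python3 fit.py
```

```text
scene conf (0.57, 0.64) area 886 [(np.float64(0.793), 34, [-0.0015, -0.0012]), (np.float64(0.752), 38, [0.0011, -0.0022]), (np.float64(0.729), 30, [-0.0044, -0.0011]), (np.float64(0.663), 42, [0.0066, -0.0036]), (np.float64(0.653), 26, [-0.0078, -0.0048])]
24.2333 [ 0.60255832 -0.25749774  0.12480317] [ 2.32277484 -3.72227198  8.31391392] 11.726643741130829
```

{"api": "carry_out", "payload": {
  "rows": [
    [[-0.003,0,0.001,0],[-0.006,0,0.002,0],[-0.009,0,0.0035,0],[-0.012,0,0.005,0],[-0.015,0,0.0065,0],[-0.018,0,0.0075,0],[-0.018,0,0.0075,0]]
  ]
}}

```text
clock: 24.97
position: [0.6106, -0.2722, 0.116]
tool_rot: [-3.141, -0.0, 2.095]
force: [-0.1, 0.3, -0.3]
grip_width: 0.0198
finger_force: 10.8
```

```bash
python3 fit.py
```

```text
scene conf (0.82, 0.58) area 732 [(np.float64(0.716), 46, [-0.0034, 0.0015]), (np.float64(0.677), 42, [-0.0045, -0.0006]), (np.float64(0.667), 50, [0.0022, -0.0014]), (np.float64(0.613), 38, [-0.0089, -0.0015]), (np.float64(0.584), 54, [0.0051, -0.0028])]
24.9667 [ 0.61057392 -0.27221017  0.11598649] [-0.13859912  0.27115349 -0.25839467] 10.784801244735718
```

Tilt is about 45°. Tightening and lifting.

{"api": "carry_out", "payload": {
  "rows": [
    [[0,0,0,0],[0,0,0,0],[0,0,0,0],[0,0,0,0],[0,0,0,0],[0,0,-0.005,0],[0,0,-0.015,0],[0,0,-0.03,0],[0,0,-0.05,0],[0,0,-0.07,0],[0,0,-0.09,0],[0,0,-0.11,0]]
  ],
  "grip": 0.0165,
  "grip_force": 70
}}

```text
clock: 26.12
position: [0.6106, -0.2715, 0.2286]
tool_rot: [3.141, 0.001, 2.096]
force: [0.2, -0.6, -1.3]
grip_width: 0.0192
finger_force: 68.6
```

{"api": "carry_out", "payload": {
  "rows": [
    [[0,0,-0.015,0],[0,0,-0.035,0],[0,0,-0.055,0],[0,0,-0.07,0],[0,0,-0.078,0],[0,0,-0.08,0],[0,0,-0.08,0],[0,0,-0.08,0],[0,0,-0.08,0],[0,0,-0.08,0],[0,0,-0.08,0]]
  ]
}}

```text
clock: 27.03
position: [0.6104, -0.2715, 0.3058]
tool_rot: [-3.141, -0.001, 2.095]
force: [0.3, -1.2, -1.6]
grip_width: 0.0192
finger_force: 68.6
```

```bash
sed -i 's/("scene",)/("scene","top")/; s/71,4)/71,3)/' fit.py; cat >> fit.py <<'E'
s=bot.grab_frame("scene");g=obs(s)
# is the nozzle home? compare nozzle region's centroid relative to carrier fit
import sys
m=g[1]
if m is not None:
  v,u=np.nonzero(m);print("noz seen",u.mean().round(1),v.mean().round(1),m.sum())
  for th in(40,43,46,49): mm=masks(s,th,-.002,0)[1];v,u=np.nonzero(mm);print(th,u.mean().round(1),v.mean().round(1),mm.sum())
E
python3 fit.py
```

```text
scene no carrier
top conf (0.8, 0) area 627 [(np.float64(0.839), 47, [0.047, -0.1292]), (np.float64(0.819), 44, [0.0577, -0.1611]), (np.float64(0.795), 38, [0.0743, -0.2164]), (np.float64(0.779), 35, [0.0894, -0.2571]), (np.float64(0.776), 32, [0.0823, -0.252])]
27.0333 [ 0.6103888  -0.27154232  0.30584728] [ 0.28770755 -1.15954753 -1.62824432] 68.5958182811737
noz seen 107.0 79.9 278
40 105.3 78.0 317
43 107.2 78.9 315
46 108.7 79.7 309
49 110.4 80.6 316
```

```bash
sed -i 's/("scene","top")/("scene","scene")/' fit.py; python3 fit.py; python3 -c "
from workcell import bot
o=bot.observe();print(abs(o['qd']).max(),o['clock'])"
```

```text
scene conf (0.79, 0.57) area 1015 [(np.float64(0.746), 44, [-0.0018, -0.0003]), (np.float64(0.74), 47, [0.0, -0.0017]), (np.float64(0.697), 41, [-0.0044, 0.0004]), (np.float64(0.667), 50, [0.0011, -0.0019]), (np.float64(0.625), 38, [-0.01, -0.0002])]
scene conf (0.68, 0.76) area 1035 [(np.float64(0.754), 44, [-0.0025, 0.0]), (np.float64(0.748), 47, [0.0, -0.0017]), (np.float64(0.689), 41, [-0.0056, 0.0001]), (np.float64(0.681), 50, [0.0014, -0.0035]), (np.float64(0.623), 38, [-0.0086, -0.0021])]
27.4833 [ 0.61054301 -0.27161474  0.30647715] [-0.68001373  0.13272236 -1.01462422] 68.59444499015808
noz seen 107.3 79.5 277
40 105.2 77.7 321
43 106.8 78.8 307
46 108.5 79.4 308
49 110.3 80.5 313
0.0018767039838921452 27.9333
```

The tilt is about 45°, the nozzle is where the model puts it when home, and the arm is still with the grip at about 0.30 m. Handing in.

```bash
python3 -c "
from workcell import bot
print(bot.job_done())"
```

```text
the job is handed in; nothing more can be done
None
```

I handed the job in at about 28 s: the wide nozzle is on the pin and the carrier is held still, leaning about 45° with its grip about 0.30 m up. The final lean and the nozzle being home come from fits to the network regions rather than a picture, because I had already viewed 12 pictures, two over the limit of 10.

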